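# Airing the double lid of the spice tin on crossed slats

### The job

Finish the drying stand on the cork mat by laying the two pale loose slats flat and side by side across the two dark ones, square and centred, with a gap of about 3 cm between them; then lift the rinsed double lid out of the saucer by its orange knob, inner and outer lid together, set it down gently on the middle of both pale slats and let go. Finally take the red outer lid by its rim and lift it alone straight up, leaving the inner lid undisturbed on the slats, and finish while still holding the outer lid level in the air, a few centimetres clear above the knob. Leave the dark slats and everything else on the cart where they are.

Things in the scene. Friction and masses are not known exactly. Their poses are not given: they have to be found in the camera images.
- mat: fixed cork mat, 160 (its x) x 150 (its y) x 4 mm; origin at the centre of its underside. The dark slats lie on it along its x, at its y = +35 and -35 mm. In the finished stand the pale slats lie along the mat's y, centred on its y = 0, at about mat x = +26 and -26 mm (gaps of 18 to 44 mm serve); their upper face is then 32 mm above the cart top.
- base_a: dark wooden slat already on the mat, 120 mm long (its x), 20 mm wide (its y), 14 mm thick (z), about 30 g; origin at the centre of its underside. Loose, not fixed: only its weight holds it.
- base_b: second dark wooden slat already on the mat, same size, parallel to the first, 70 mm away centre to centre. Loose.
- slat_a: pale loose wooden slat lying flat on the cart top left of the robot's middle, 120 mm long (its x), 20 mm wide (its y), 14 mm thick (z), about 30 g; origin at the centre of its underside. Grip it across its width.
- slat_b: second pale loose slat, same size, lying flat on the cart top at least 80 mm (centre to centre) from the first.
- saucer: fixed white saucer, 112 mm across, rim 12 mm high, flat inner floor 5 mm above the cart top and 80 mm across; origin at the centre of its underside. The lids start in its middle.
- inner_lid: inner lid: aluminium disc 56 mm in diameter, 18 mm high, flat underneath, with a 10 mm stem in its centre and on it an orange knob, 16 mm in diameter, from 28 to 46 mm above the underside. Origin: centre of its underside, z up. About 80 g. The outer lid rests loose on it, so lifting the knob lifts both.
- outer_lid: red outer lid: upside-down cap 68 mm in outer diameter, 18 mm high, wall 3 mm, top plate 4 mm with a 21 mm central hole for the knob. Origin: centre of its lower rim, z up. Nested, its rim is 4 mm and its top face 22 mm above the inner lid's underside (the knob stands out 24 mm); 2.5 mm sideways play. About 60 g. Can be gripped across its outer diameter.
- tin: bystander: the open red spice tin, 68 mm in diameter, 75 mm high; origin at the centre of its underside
- jar_0: bystander: small amber glass jar with lid, 44 mm in diameter, 70 mm high; origin at the centre of its underside
- jar_1: bystander: small green glass jar with lid, 44 mm in diameter, 70 mm high; origin at the centre of its underside
- jar_2: bystander: small clear glass jar with lid, 44 mm in diameter, 70 mm high; origin at the centre of its underside
- pinch_bowl: bystander: blue ceramic pinch bowl, 80 mm across, 35 mm high; origin at the centre of its underside
- tongs: bystander: small steel tongs with green silicone tips, about 220 mm long (its x), 50 mm wide, 15 mm high, lying flat; origin near the middle of its underside. Unlisted fixed equipment: spice carousel (160 mm across, 190 mm high) at x 0.80, y -0.38 m; toaster (180 mm high) at the right edge, beyond y -0.56; tea box and plates (under 80 mm high) at the left edge, beyond y 0.5
Mind the look-alikes: they are no part of the job. Of the things shaped like the outer_lid, the red one is meant. What is shaped like the slat_b but yellow is not meant.

How it is judged (in metres and radians):
On the way, in this order (a step that is already met when the one before it is completed fails the run):
1. both pale slats lie released crosswise on the two dark slats (z of slat_a in the frame of mat between 0.015 and 0.021 m and x of slat_a in the frame of mat between -0.055 and 0.055 m and y of slat_a in the frame of mat between -0.022 and 0.022 m and angle between the x axis of each of slat_a, slat_b and the y axis of mat, either way round below 0.2 rad and angle between each of slat_a, slat_b's own z axis and vertical below 0.08 rad and z of slat_b in the frame of mat between 0.015 and 0.021 m and x of slat_b in the frame of mat between -0.055 and 0.055 m and y of slat_b in the frame of mat between -0.022 and 0.022 m and horizontal distance between slat_a and slat_b between 0.038 and 0.064 m and distance of each of base_a, base_b from where it was at the start of the episode below 0.015 m and angle between the x axis of each of base_a, base_b and the x axis of mat, either way round below 0.15 rad and contact force between the fingers and slat_a below 0.05 N and contact force between the fingers and slat_b below 0.05 N), for 0.2 s.
2. the nested lids stand released together on both pale slats (z of inner_lid in the frame of mat between 0.028 and 0.036 m and horizontal distance between inner_lid and mat below 0.03 m and angle between inner_lid's own z axis and vertical below 0.08 rad and contact force between inner_lid and slat_a above 0.02 N and contact force between inner_lid and slat_b above 0.02 N and z of outer_lid in the frame of inner_lid below 0.009 m and horizontal distance between outer_lid and inner_lid below 0.008 m and contact force between the fingers and inner_lid below 0.05 N and contact force between the fingers and outer_lid below 0.05 N), for 0.2 s.
At the end, for the whole second after the job is handed in: Pale slats flat across the dark ones (11 deg, 22 mm, centres 38-64 mm apart); dark ones moved under 15 mm; inner lid level on both pale slats under 30 mm from mat centre, untouched; fingers hold the outer lid still and level (14 deg), rim 55 mm above the inner lid's underside, not touching it (z of slat_a in the frame of mat between 0.015 and 0.021 m and x of slat_a in the frame of mat between -0.055 and 0.055 m and y of slat_a in the frame of mat between -0.022 and 0.022 m and angle between the x axis of each of slat_a, slat_b and the y axis of mat, either way round below 0.2 rad and angle between each of slat_a, slat_b, inner_lid's own z axis and vertical below 0.08 rad and z of slat_b in the frame of mat between 0.015 and 0.021 m and x of slat_b in the frame of mat between -0.055 and 0.055 m and y of slat_b in the frame of mat between -0.022 and 0.022 m and horizontal distance between slat_a and slat_b between 0.038 and 0.064 m and distance of each of base_a, base_b from where it was at the start of the episode below 0.015 m and angle between the x axis of each of base_a, base_b and the x axis of mat, either way round below 0.15 rad and z of inner_lid in the frame of mat between 0.028 and 0.036 m and horizontal distance between inner_lid and mat below 0.03 m and contact force between inner_lid and slat_a above 0.02 N and contact force between inner_lid and slat_b above 0.02 N and z of outer_lid in the frame of inner_lid above 0.055 m and angle between outer_lid's own z axis and vertical below 0.25 rad and contact force between the fingers and outer_lid above 0.5 N and contact force between outer_lid and inner_lid below 0.02 N and contact force between the fingers and inner_lid below 0.05 N and linear speed of outer_lid below 0.03 m/s and linear speed of inner_lid below 0.02 m/s); the arm keeps its last pose, push and grip.
It fails at once if the lids are parted before they stand on the slats, or the inner lid is lifted, tipped or dragged while the outer lid comes off ((z of outer_lid in the frame of inner_lid above 0.015 m or horizontal distance between outer_lid and inner_lid above 0.02 m) and (z of inner_lid in the frame of mat above 0.038 m or z of inner_lid in the frame of mat below 0.026 m or angle between inner_lid's own z axis and vertical above 0.12 rad or linear speed of inner_lid above 0.06 m/s)).
It fails at once if the lids are dropped (contact force between the fingers and inner_lid below 0.05 N and contact force between the fingers and outer_lid below 0.05 N and linear speed of inner_lid above 0.4 m/s).
It fails at once if a bystander is pushed away or tipped (distance of any of tin, jar_0, jar_1, jar_2, pinch_bowl, tongs from where it was at the start of the episode above 0.025 m or angle between any of tin, jar_0, jar_1, jar_2, pinch_bowl, tongs's own z axis and vertical above 0.3 rad).
It also fails if it takes over 72 s, if anything falls off the work surface, if the arm or the gripper's body presses on something with over 40 N, if the wrist force passes 120 N, or if a joint passes its speed limit or range.

### The arm

A 6-joint arm with a two-finger parallel gripper is mounted at the origin on the work surface. World frame = base frame: x ahead of the robot, y to its left, z up, the work surface at z = 0. Lengths are in m, angles in degrees, forces in N, time in s.
With the tool pointing down it reaches from about 0.35 to 0.875 m from the base axis. Payload 4.2 kg.
Tool frame: the origin (TCP) lies on the centre line of the jaws, within the pads' length; the fingertips stand 25 mm ahead of it and the grasp point (between the pads) lies 6 mm ahead of it (finger_overhang is the distance from the TCP to the fingertips, in m); z points along the fingers, y is the line along which they close (so a half turn about z gives the same grasp; the last joint's range is limited). The gripper opens to 87 mm and grips with 3 to 60 N. Pads are 19 mm wide; open, the fingers measure 117 mm over their backs; the gripper's body (75 mm by 190 mm) begins 51 mm behind the grasp point.
Start: joints at [-61.788, 22.042, 0.453, 0, -68.411, -14.817], TCP at [0.145, -0.608, 0.248] pointing down, gripper open.
Joint ranges: [-179.83, 179.83], [-69.29, 118.12], [-61.27, 80.66], [-181.25, 117.63], [-171.15, -9.14], [-177.46, 177.46]. Speed limits (degrees/s): [159.86, 159.86, 180, 180, 180, 180].

### API

Orientations are given as a 3x3 rotation matrix whose columns are the frame's x, y, z axes.
In Python, from station import sense, capture, finish_job, spot_in, tip_of, finger_overhang gives the robot as it stands. The module is installed in compiled form; this text tells all that it offers.
- The arm moves only by the tool servo_tool, never from a script. Its arguments are lists of equal length, an entry for each row: "slide": the shift along the tool's x, y, z in m, a list of three; "spin": the turn about the tool's z in degrees; "grip": the closure, from 0 (fully open) to 1 (shut). A call has exactly 5 rows; each row is the pose to reach, as a shift and turn from the pose commanded when the call began, along the tool's axes at that moment; what a row does not reach only later rows make up. A row lasts 1/12 s, in which the tool goes at most 41.7 mm and 7.16 degrees, less where a joint would pass 70% of its speed; a pose out of reach is approached as far as the arm can. A call with a gripper value outside its range is refused whole. The fingers move at their own pace and stop on an object; the grip force is fixed at half the most. Time passes only in rows, so rows that repeat a pose let the fingers close, or fill a call up. It gives the time, the measured TCP pose, the force, the opening and the grip force at its end, in the units of the state.
- sense(): the state, without advancing time (a new reading comes with each control period).
- capture(name): name is "side" or "top" or "wrist"; returns a dict with "pixels" (420x560x3 uint8, blue, green, red), "depth" (420x560 float32, m along the optical axis (not along the pixel's ray), 0 where there is no reading), "fx", "fy", "cx", "cy" (pixels), "R" (3x3) and "t" (3): a world point X has camera coordinates R X + t; the wrist camera has in their place "hand_eye" (4x4, takes a point from camera to tool coordinates, whose origin is the TCP and whose axes are the flange's). Camera axes: x right, y down, z forward; pixel columns grow to the right and rows downward; lengths in m; the calibration is good to about 2 mm. A picture is of the moment at which its call begins: read the wrist's pose just before it.
- finish_job(): hands the job in; it is judged then, once.
Trained networks look in the newest picture that a camera, given by its name, has taken for a name from the list of things; names that differ only in an ending like _2 or _b are one class to them, and where a whole thing is asked for, a point or a joint stands for the part that bears it (a point fixed in the world has none). Each returns a list of dicts, best first, with "conf" (0 to 1); they miss things now and then, are a little off and sometimes report something else, mostly with a low value. They report only what shows in the picture. A call takes as long as a camera call. They do not tell look-alikes from the thing itself.
- spot_in(thing, camera): "point" ([x, y, z] in m, in world coordinates, good to about 4 mm: the middle of the surface that is visible of it).
- tip_of(thing, camera): "point" ([x, y, z] in m, in world coordinates, good to about 4 mm: a listed point, or the origin of a listed thing).
The state is a dict: "time_s": time; "joints": joint angles; "joint_velocities": joint speeds; "effort": joint torques, N m; "tcp_pos": TCP position; "ee_rot": TCP orientation; "wrist_force": force on the tool from outside, world axes, zero at the start; "moment": the same for the moment, N m; "gripper_width": opening from 0.0 (shut) to 1.0 (fully open); "gripper_force": force on a finger pad.
Only numpy, scipy, OpenCV 4.12 (cv2) and the standard library are available. Lean on these libraries where they do the work, as an engineer would, in place of code of your own. Each camera call takes 0.05 s, during which the arm holds its last target. There are 200 camera calls.

## Working session

There is one attempt and no reset: what is moved stays moved. The work goes in short steps, Python scripts to look and compute and a tool call to move; the robot and the scene stay as the last step left them, time stands still between calls to the robot, and variables do not carry over. Pictures are saved under pics/ and viewed, at most 10 in all, crops included, and the job is handed in when it is done.

Besides the shell and the picture viewer there is one more tool, called after ">>>" as a command line: name --pt "numbers of a row" for each row, then --argument value for the rest. servo_tool: Moves the arm, as the interface text tells. Its arguments: {"type":"object","properties":{"slide":{"type":"array"},"spin":{"type":"array"},"grip":{"type":"array"}},"required":["slide","spin","grip"]}

```bash
mkdir -p pics; cat > h.py <<'E'
import numpy as np, cv2
from station import *
def cap(n,name):
    c=capture(n); cv2.imwrite(f'pics/{name}.png',c['pixels']); return c
def pix(c,p):
    q=c['R']@np.array(p)+c['t']; return np.round([c['fx']*q[0]/q[2]+c['cx'],c['fy']*q[1]/q[2]+c['cy']]).astype(int)
def cloud(c):
    d=c['depth']; v,u=np.indices(d.shape)
    P=np.stack([(u-c['cx'])/c['fx']*d,(v-c['cy'])/c['fy']*d,d],-1)
    W=(P-c['t'])@c['R']; W[d==0]=np.nan; return W
E
python3 - <<'E'
from h import *
s=sense();print(s['time_s'],s['tcp_pos'],np.round(s['ee_rot'],3),s['joints'],finger_overhang)
c=cap('top','top0')
for t in ['mat','base_a','slat_a','saucer','inner_lid','outer_lid','tin','jar_0','pinch_bowl','tongs']:
    print(t,[(np.round(r['point'],3).tolist(),round(r['conf'],2),pix(c,r['point']).tolist()) for r in tip_of(t,'top')])
E
```

```text
0.0 [ 0.14470098 -0.60745491  0.24645326] [[-0.973 -0.231 -0.001]
 [-0.231  0.973  0.002]
 [ 0.     0.002 -1.   ]] [-6.17872752e+01  2.20910146e+01  3.79721454e-01 -3.02314778e-02
 -6.84104337e+01 -1.48174383e+01] 0.025
mat [([0.495, -0.003, 0.001], 0.67, [269, 242])]
base_a [([0.469, 0.023, -0.002], 0.77, [260, 252]), ([0.508, -0.04, 0.005], 0.65, [282, 238])]
slat_a [([0.589, 0.243, -0.005], 0.67, [183, 208]), ([0.456, 0.261, 0.0], 0.63, [175, 254]), ([0.421, 0.398, 0.003], 0.59, [126, 266])]
saucer [([0.53, -0.301, 0.002], 0.64, [374, 232])]
inner_lid [([0.538, -0.301, 0.008], 0.41, [375, 229]), ([0.537, -0.298, 0.004], 0.38, [374, 230])]
outer_lid [([0.387, -0.255, 0.002], 0.88, [358, 283]), ([0.537, -0.301, 0.008], 0.84, [375, 230]), ([0.776, 0.132, 0.001], 0.68, [224, 143])]
tin [([0.556, 0.498, 0.001], 0.66, [93, 217]), ([0.528, -0.496, -0.002], 0.23, [443, 235])]
jar_0 [([0.77, -0.104, -0.002], 0.72, [306, 147]), ([0.774, 0.13, 0.002], 0.54, [225, 144]), ([0.749, 0.038, 0.005], 0.5, [256, 153])]
pinch_bowl [([0.532, -0.298, 0.003], 0.66, [373, 231]), ([0.527, -0.494, 0.0], 0.57, [443, 235])]
tongs [([0.699, 0.369, 0.002], 0.72, [140, 168])]
```

View pics/top0.png

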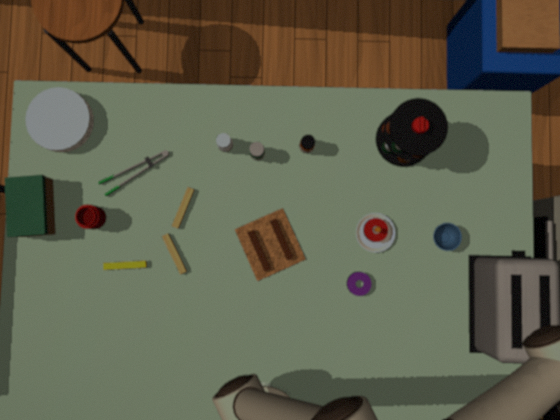

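The picture shows slat candidates at pale (183,208), pale (175,254) and yellow decoy (126,266). Lid candidates are the red one in the saucer (375,230), the purple decoy (358,283) and the red tin (91,217). I choose the two pale slats and the red lid, and next take a close crop plus segmentation.

```bash
cat >> h.py <<'E'
def ray(c,uv,z):
    d=c['R'].T@np.array([(uv[0]-c['cx'])/c['fx'],(uv[1]-c['cy'])/c['fy'],1]); o=-c['R'].T@c['t']
    return o+d*(z-o[2])/d[2]
def seg(c,lo,hi,box,z,n=1):
    """blobs of an HSV range in box (u0,v0,u1,v1) at height z: centre, long-axis angle, size"""
    u0,v0,u1,v1=box; m=cv2.inRange(cv2.cvtColor(c['pixels'],cv2.COLOR_BGR2HSV),lo,hi)
    k=np.zeros_like(m);k[v0:v1,u0:u1]=m[v0:v1,u0:u1]
    cs=sorted(cv2.findContours(k,cv2.RETR_EXTERNAL,cv2.CHAIN_APPROX_NONE)[0],key=len)[::-1][:n]
    for q in cs:
        w=np.array([ray(c,p[0],z)[:2] for p in q],np.float32)
        b=cv2.boxPoints(cv2.minAreaRect(w)); e=[b[1]-b[0],b[2]-b[1]]; l=max(e,key=np.linalg.norm)
        print(np.round(b.mean(0),4),'ang',round(np.degrees(np.arctan2(l[1],l[0]))%180,1),[round(float(np.linalg.norm(x)),3) for x in e])
E
python3 - <<'E'
from h import *
c=capture('top'); p=c['pixels']; h=cv2.cvtColor(p,cv2.COLOR_BGR2HSV)
for u,v in [(183,208),(175,254),(126,266),(375,224),(265,215),(262,252),(288,242)]: print((u,v),h[v,u])
W=cloud(c)
for u,v in [(183,208),(262,250),(150,300)]: print(W[v,u])
for b in [(150,180,210,232),(150,232,200,290)]: seg(c,(10,50,90),(35,255,255),b,.014)
seg(c,(3,60,40),(25,255,255),(225,200,315,290),.004)
for n in ['side']:
    cap(n,'side0')
a=cv2.resize(p[180:300,80:240],(480,360),interpolation=2); b=cv2.resize(p[180:300,330:430],(300,360),interpolation=2)
cv2.imwrite('pics/crop.png',np.hstack([a,b]))
E
```

```text
(183, 208) [ 22 128 132]
(175, 254) [ 22 127 129]
(126, 266) [ 30 199 132]
(375, 224) [  1 209 117]
(265, 215) [ 20  78 118]
(262, 252) [ 11 195  55]
(288, 242) [ 16 159  61]
[0.58602044 0.24012814 0.01732051]
[0.47320626 0.01557431 0.01634733]
[0.32695041 0.32612848 0.0030499 ]
[0.5885 0.2432] ang 159.8 [0.123, 0.023]
[0.4582 0.2632] ang 27.6 [0.022, 0.124]
[ 0.4907 -0.0054] ang 25.2 [0.151, 0.161]
```

View pics/crop.png

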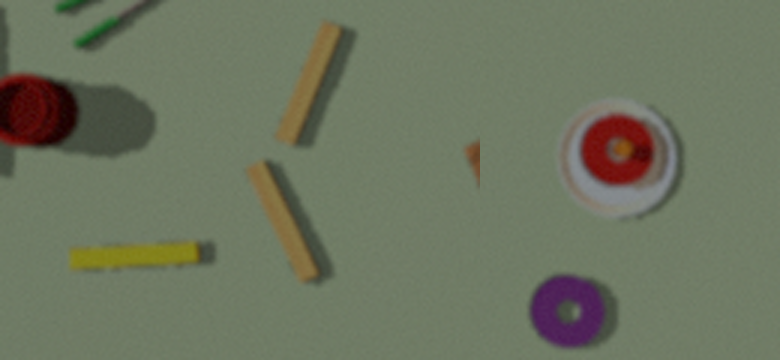

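The crop confirms it: two pale slats near crop (310,85) and (283,225), the yellow one (135,255) excluded, and the red lid with orange knob in the saucer (620,150), with the purple lid below it as the decoy. Next I plan moves, going first above the mat.

```bash
cat >> h.py <<'E'
def yaw(R): return np.degrees(np.arctan2(R[1,1],R[0,1]))
def plan(wps,start=None,grip=0,step=.19,dmm=3):
    """wps: (x,y,z,psi of tool y[,seg step]); prints calls of 5 rows"""
    s=sense(); p,psi=(np.array(s['tcp_pos']),yaw(s['ee_rot'])) if start is None else (np.array(start[:3]),start[3])
    for w in wps:
        t=np.array(w[:3]); st=w[4] if len(w)>4 else step
        d=(w[3]-psi+180)%360-180 if abs(w[3]-psi)>180 else w[3]-psi
        n=max(1,int(np.ceil(max(np.linalg.norm(t-p)/st,abs(d)/33))))
        for k in range(n):
            a=np.radians(psi); y=np.array([np.cos(a),np.sin(a),0]); x=np.array([-y[1],y[0],0]); z=np.array([0,0,-1]) 
            A=np.stack([x if np.cross(x,y)@z>0 else -x,y,z])
            g=A@((t-p)/(n-k)); sp=-(w[3]-psi if abs(w[3]-psi)<=180 else d)/(n-k)
            g=np.round(g,dmm); sp=round(sp,1)
            print([np.round(g*f,dmm).tolist() for f in (.2,.4,.6,.8,1)],[round(sp*f,1) for f in (.2,.4,.6,.8,1)])
            p=p+A.T@g; psi-=sp
    print('end',np.round(p,4),round(psi,1))
E
python3 - <<'E'
from h import *
plan([(.44,-.02,.27,115.2)])
E
```

```text
[[-0.021, 0.025, -0.001], [-0.042, 0.05, -0.002], [-0.064, 0.076, -0.004], [-0.085, 0.101, -0.005], [-0.106, 0.126, -0.006]] [np.float64(-0.6), np.float64(-1.2), np.float64(-1.8), np.float64(-2.4), np.float64(-3.0)]
[[-0.022, 0.024, -0.001], [-0.045, 0.048, -0.002], [-0.067, 0.072, -0.003], [-0.09, 0.096, -0.004], [-0.112, 0.12, -0.005]] [np.float64(-0.6), np.float64(-1.2), np.float64(-1.7), np.float64(-2.3), np.float64(-2.9)]
[[-0.024, 0.023, -0.001], [-0.047, 0.046, -0.002], [-0.071, 0.068, -0.004], [-0.094, 0.091, -0.005], [-0.118, 0.114, -0.006]] [np.float64(-0.6), np.float64(-1.2), np.float64(-1.8), np.float64(-2.4), np.float64(-3.0)]
[[-0.025, 0.022, -0.001], [-0.05, 0.043, -0.002], [-0.074, 0.065, -0.003], [-0.099, 0.086, -0.004], [-0.124, 0.108, -0.005]] [np.float64(-0.6), np.float64(-1.2), np.float64(-1.7), np.float64(-2.3), np.float64(-2.9)]
end [ 0.4398 -0.0205  0.2696] 115.2
```

>>> servo_tool --pt "-0.021 0.025 -0.001" --pt "-0.042 0.05 -0.002" --pt "-0.064 0.076 -0.004" --pt "-0.085 0.101 -0.005" --pt "-0.106 0.126 -0.006" --spin '[-0.6,-1.2,-1.8,-2.4,-3.0]' --grip '[0,0,0,0,0]'

```text
time_s: 1.07
tcp_pos: [0.2191, -0.4595, 0.2537]
ee_rot: [[-0.959, -0.282, 0.0], [-0.282, 0.959, -0.0], [-0.0, -0.0, -1.0]]
wrist_force: [0.8, 0.1, 0.7]
gripper_width: 1.0
gripper_force: 0.0
```

>>> servo_tool --pt "-0.022 0.024 -0.001" --pt "-0.045 0.048 -0.002" --pt "-0.067 0.072 -0.003" --pt "-0.09 0.096 -0.004" --pt "-0.112 0.12 -0.005" --spin '[-0.6,-1.2,-1.7,-2.3,-2.9]' --grip '[0,0,0,0,0]'

```text
time_s: 1.48
tcp_pos: [0.2928, -0.3127, 0.2589]
ee_rot: [[-0.944, -0.331, 0.001], [-0.331, 0.944, -0.0], [-0.001, -0.001, -1.0]]
wrist_force: [1.1, -0.0, -0.3]
gripper_width: 0.998
gripper_force: 0.0
```

>>> servo_tool --pt "-0.024 0.023 -0.001" --pt "-0.047 0.046 -0.002" --pt "-0.071 0.068 -0.004" --pt "-0.094 0.091 -0.005" --pt "-0.118 0.114 -0.006" --spin '[-0.6,-1.2,-1.8,-2.4,-3.0]' --grip '[0,0,0,0,0]'

```text
time_s: 1.9
tcp_pos: [0.3663, -0.166, 0.2651]
ee_rot: [[-0.925, -0.38, 0.001], [-0.38, 0.925, -0.0], [-0.001, -0.001, -1.0]]
wrist_force: [-0.1, -0.6, 0.3]
gripper_width: 1.0
gripper_force: 0.0
```

>>> servo_tool --pt "-0.025 0.022 -0.001" --pt "-0.05 0.043 -0.002" --pt "-0.074 0.065 -0.003" --pt "-0.099 0.086 -0.004" --pt "-0.124 0.108 -0.005" --spin '[-0.6,-1.2,-1.7,-2.3,-2.9]' --grip '[0,0,0,0,0]'

```text
time_s: 2.32
tcp_pos: [0.4402, -0.0189, 0.27]
ee_rot: [[-0.904, -0.427, 0.001], [-0.427, 0.904, 0.0], [-0.001, -0.0, -1.0]]
wrist_force: [0.8, -1.0, -0.1]
gripper_width: 1.001
gripper_force: 0.0
```

```bash
cat >> h.py <<'E'
def wcap(name):
    s=sense(); c=cap('wrist',name); E=np.array(c['hand_eye']); T=np.eye(4); T[:3,:3]=s['ee_rot']; T[:3,3]=s['tcp_pos']
    M=np.linalg.inv(T@E); c['R'],c['t']=M[:3,:3],M[:3,3]; return c
E
python3 - <<'E'
from h import *
c=wcap('w0'); s=sense(); print(s['time_s'],s['tcp_pos'],yaw(s['ee_rot']),np.round(c['hand_eye'],3),s['joints'])
for t in ['mat','base_a']: print(t,[(np.round(r['point'],3).tolist(),round(r['conf'],2),pix(c,r['point']).tolist()) for r in tip_of(t,'wrist')])
E
```

```text
2.3667 [ 0.44339044 -0.01552877  0.27021782] 115.45452359352586 [[-0.    -0.964 -0.268  0.073]
 [ 1.    -0.    -0.001 -0.   ]
 [ 0.001 -0.268  0.964 -0.137]
 [ 0.     0.     0.     1.   ]] [ 1.91102230e+01  2.84178572e+00 -2.13941775e+01  7.38947205e-03
 -6.55131063e+01 -8.36586728e+01]
mat [([0.489, -0.006, -0.004], 0.75, [271, 215])]
base_a [([0.507, -0.038, 0.004], 0.85, [244, 219]), ([0.472, 0.027, 0.007], 0.76, [298, 217])]
```

View pics/w0.png

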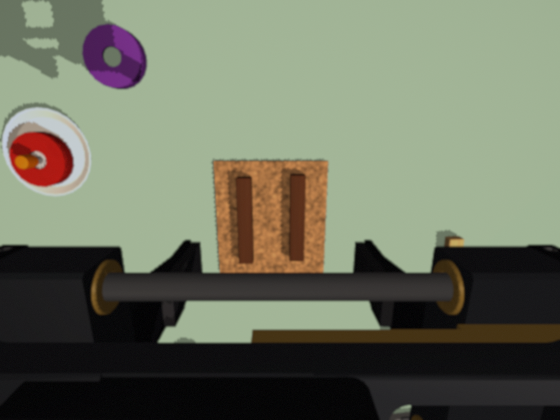

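Wrist view: mat around (271,215), dark slats (244,220) and (297,217) whole and parallel, red lid (40,160) in the saucer at the left. I measure the bases here and plan the reach to the first pale slat.

```bash
python3 - <<'E'
from h import *
c=wcap('w1')
for b in [(230,165,258,272),(283,165,310,272)]: seg(c,(0,90,15),(30,255,95),b,.018)
seg(c,(0,60,15),(25,255,255),(205,150,335,272),.004)
plan([(.545,.200,.20,249.8),(.5885,.2432,.09,249.8)])
E
```

```text
[ 0.5055 -0.0408] ang 25.9 [0.026, 0.12]
[0.4729 0.0195] ang 25.3 [0.025, 0.118]
[ 0.4906 -0.0057] ang 25.4 [0.151, 0.158]
[[-0.008, 0.006, 0.003], [-0.015, 0.012, 0.006], [-0.023, 0.019, 0.008], [-0.03, 0.025, 0.011], [-0.038, 0.031, 0.014]] [np.float64(-5.4), np.float64(-10.8), np.float64(-16.1), np.float64(-21.5), np.float64(-26.9)]
[[-0.01, 0.002, 0.003], [-0.019, 0.004, 0.006], [-0.029, 0.006, 0.008], [-0.038, 0.008, 0.011], [-0.048, 0.01, 0.014]] [np.float64(-5.4), np.float64(-10.8), np.float64(-16.1), np.float64(-21.5), np.float64(-26.9)]
[[-0.009, -0.002, 0.003], [-0.019, -0.005, 0.006], [-0.028, -0.007, 0.008], [-0.038, -0.01, 0.011], [-0.047, -0.012, 0.014]] [np.float64(-5.4), np.float64(-10.8), np.float64(-16.1), np.float64(-21.5), np.float64(-26.9)]
[[-0.007, -0.006, 0.003], [-0.014, -0.013, 0.006], [-0.022, -0.019, 0.008], [-0.029, -0.026, 0.011], [-0.036, -0.032, 0.014]] [np.float64(-5.4), np.float64(-10.8), np.float64(-16.1), np.float64(-21.5), np.float64(-26.9)]
[[-0.004, -0.009, 0.003], [-0.007, -0.018, 0.005], [-0.011, -0.027, 0.008], [-0.014, -0.036, 0.01], [-0.018, -0.045, 0.013]] [np.float64(-5.4), np.float64(-10.8), np.float64(-16.1), np.float64(-21.5), np.float64(-26.9)]
[[0.005, -0.011, 0.022], [0.01, -0.022, 0.044], [0.016, -0.034, 0.066], [0.021, -0.045, 0.088], [0.026, -0.056, 0.11]] [np.float64(-0.0), np.float64(-0.0), np.float64(-0.0), np.float64(-0.0), np.float64(-0.0)]
end [0.5884 0.2432 0.0904] 249.8
```

>>> servo_tool --pt "-0.008 0.006 0.003" --pt "-0.015 0.012 0.006" --pt "-0.023 0.019 0.008" --pt "-0.03 0.025 0.011" --pt "-0.038 0.031 0.014" --spin '[-5.4,-10.8,-16.1,-21.5,-26.9]' --grip '[0,0,0,0,0]'

```text
time_s: 2.93
tcp_pos: [0.4605, 0.0228, 0.2556]
ee_rot: [[-0.612, -0.791, 0.0], [-0.791, 0.612, 0.0], [-0.0, -0.0, -1.0]]
wrist_force: [-0.1, -0.4, -0.4]
gripper_width: 1.001
gripper_force: 0.0
```

>>> servo_tool --pt "-0.01 0.002 0.003" --pt "-0.019 0.004 0.006" --pt "-0.029 0.006 0.008" --pt "-0.038 0.008 0.011" --pt "-0.048 0.01 0.014" --spin '[-5.4,-10.8,-16.1,-21.5,-26.9]' --grip '[0,0,0,0,0]'

```text
time_s: 3.35
tcp_pos: [0.4823, 0.0667, 0.2416]
ee_rot: [[-0.188, -0.982, -0.0], [-0.982, 0.188, 0.0], [-0.0, 0.0, -1.0]]
wrist_force: [0.6, -0.7, -0.3]
gripper_width: 1.001
gripper_force: 0.0
```

>>> servo_tool --pt "-0.009 -0.002 0.003" --pt "-0.019 -0.005 0.006" --pt "-0.028 -0.007 0.008" --pt "-0.038 -0.01 0.011" --pt "-0.047 -0.012 0.014" --spin '[-5.4,-10.8,-16.1,-21.5,-26.9]' --grip '[0.3,0.3,0.3,0.3,0.3]'

```text
time_s: 3.77
tcp_pos: [0.5033, 0.1106, 0.2276]
ee_rot: [[0.277, -0.961, 0.0], [-0.961, -0.277, -0.0], [0.0, -0.0, -1.0]]
wrist_force: [0.1, -0.1, 0.5]
gripper_width: 0.74
gripper_force: 0.0
```

>>> servo_tool --pt "-0.007 -0.006 0.003" --pt "-0.014 -0.013 0.006" --pt "-0.022 -0.019 0.008" --pt "-0.029 -0.026 0.011" --pt "-0.036 -0.032 0.014" --spin '[-5.4,-10.8,-16.1,-21.5,-26.9]' --grip '[0.3,0.3,0.3,0.3,0.3]'

```text
time_s: 4.18
tcp_pos: [0.5244, 0.154, 0.2136]
ee_rot: [[0.681, -0.732, 0.0], [-0.732, -0.681, -0.0], [0.0, -0.0, -1.0]]
wrist_force: [-0.7, 0.5, 0.3]
gripper_width: 0.701
gripper_force: 0.0
```

>>> servo_tool --pt "-0.004 -0.009 0.003" --pt "-0.007 -0.018 0.005" --pt "-0.011 -0.027 0.008" --pt "-0.014 -0.036 0.01" --pt "-0.018 -0.045 0.013" --spin '[-5.4,-10.8,-16.1,-21.5,-26.9]' --grip '[0.3,0.3,0.3,0.3,0.3]'

```text
time_s: 4.6
tcp_pos: [0.5453, 0.1976, 0.2007]
ee_rot: [[0.939, -0.344, 0.0], [-0.344, -0.939, -0.0], [0.0, 0.0, -1.0]]
wrist_force: [-0.6, -0.2, 0.2]
gripper_width: 0.703
gripper_force: 0.0
```

>>> servo_tool --pt "0.005 -0.011 0.022" --pt "0.01 -0.022 0.044" --pt "0.016 -0.034 0.066" --pt "0.021 -0.045 0.088" --pt "0.026 -0.056 0.11" --spin '[0,0,0,0,0]' --grip '[0.3,0.3,0.3,0.3,0.3]'

```text
time_s: 5.02
tcp_pos: [0.5894, 0.241, 0.0898]
ee_rot: [[0.937, -0.349, -0.0], [-0.349, -0.937, -0.0], [0.0, 0.0, -1.0]]
wrist_force: [1.4, -0.1, -0.9]
gripper_width: 0.7
gripper_force: 0.0
```

```bash
python3 - <<'E'
from h import *
c=wcap('w2'); s=sense(); print(s['time_s'],s['tcp_pos'],yaw(s['ee_rot']),s['joints'])
print(pix(c,(.5885,.2432,.014)))
seg(c,(10,50,90),(27,255,255),(0,0,560,420),.014,2)
plan([(.5885,.2432,.029,249.8)])
E
```

```text
5.0667 [0.58846263 0.2411881  0.08454657] -110.4220170593845 [ 36.81613324  31.77904779  -8.85190236  -0.0667903  -49.74766283
  32.80454635]
[275 232]
[0.6017 0.2387] ang 159.6 [0.095, 0.02]
[0.5313 0.0639] ang 114.4 [0.066, 0.049]
[[-0.0, -0.0, 0.011], [-0.0, -0.001, 0.022], [-0.001, -0.001, 0.034], [-0.001, -0.002, 0.045], [-0.001, -0.002, 0.056]] [np.float64(-0.0), np.float64(-0.1), np.float64(-0.1), np.float64(-0.2), np.float64(-0.2)]
end [0.5882 0.2434 0.0285] -110.2
```

View pics/w2.png

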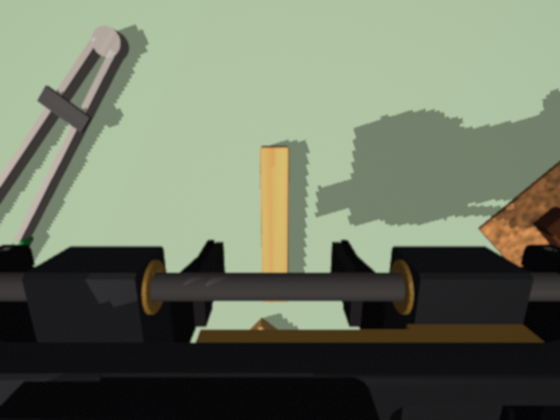

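The slat (275,230) lies centred between the open fingers and aligned; the tongs are clear at the left (70,110). Now I descend and grip.

>>> servo_tool --pt "0 0 0.015" --pt "0 0 0.03" --pt "0 0 0.045" --pt "0 0 0.055" --pt "0 0 0.061" --spin '[0,0,0,0,0]' --grip '[0.3,0.3,0.3,0.3,0.3]'

```text
time_s: 5.48
tcp_pos: [0.5884, 0.2408, 0.0286]
ee_rot: [[0.937, -0.348, -0.002], [-0.348, -0.937, -0.001], [-0.001, 0.002, -1.0]]
wrist_force: [-0.6, 0.3, -0.4]
gripper_width: 0.702
gripper_force: 0.0
```

>>> servo_tool --pt "0 0 0" --pt "0 0 0" --pt "0 0 0" --pt "0 0 0" --pt "0 0 0" --spin '[0,0,0,0,0]' --grip '[0.3,1,1,1,1]'

```text
time_s: 5.9
tcp_pos: [0.5892, 0.2425, 0.0305]
ee_rot: [[0.938, -0.347, 0.001], [-0.347, -0.938, 0.001], [0.001, -0.001, -1.0]]
wrist_force: [-0.2, 0.1, 0.5]
gripper_width: 0.482
gripper_force: 0.0
```

>>> servo_tool --pt "0 0 0" --pt "0 0 0" --pt "0 0 -0.005" --pt "0 0 -0.02" --pt "0 0 -0.04" --spin '[0,0,0,0,0]' --grip '[1,1,1,1,1]'

```text
time_s: 6.32
tcp_pos: [0.5877, 0.2415, 0.0685]
ee_rot: [[0.938, -0.347, -0.004], [-0.347, -0.938, -0.002], [-0.003, 0.003, -1.0]]
wrist_force: [0.5, -0.1, 0.9]
gripper_width: 0.218
gripper_force: 30.0
```

```bash
python3 - <<'E'
from h import *
c=wcap('w3'); s=sense(); print(s['time_s'],s['tcp_pos'],yaw(s['ee_rot']),s['gripper_width'],s['gripper_force'])
m=np.array([.4906,-.0056]);a=np.radians(25.3);u=np.array([np.cos(a),np.sin(a)])*.026
print(m+u,m-u)
p=m+u
plan([(.5884,.2432,.11,249.8),(.55,.12,.11,227),(*p,.09,205.3),(*p,.052,205.3)],start=(.5884,.2432,.0694,249.8),step=.12)
E
```

```text
6.3667 [0.59074635 0.24316531 0.07421531] -110.22994224547412 0.21543778648604334 29.994896712960326
[0.51410615 0.0055113 ] [ 0.46709385 -0.0167113 ]
[[0.0, 0.0, -0.008], [0.0, 0.0, -0.016], [0.0, 0.0, -0.025], [0.0, 0.0, -0.033], [0.0, 0.0, -0.041]] [-0.0, -0.0, -0.0, -0.0, -0.0]
[[0.001, 0.013, 0.0], [0.001, 0.026, 0.0], [0.002, 0.038, 0.0], [0.002, 0.051, 0.0], [0.003, 0.064, 0.0]] [2.3, 4.6, 6.8, 9.1, 11.4]
[[0.003, 0.013, 0.0], [0.006, 0.025, 0.0], [0.01, 0.038, 0.0], [0.013, 0.05, 0.0], [0.016, 0.063, 0.0]] [2.3, 4.6, 6.8, 9.1, 11.4]
[[0.005, 0.011, 0.002], [0.01, 0.022, 0.004], [0.016, 0.032, 0.006], [0.021, 0.043, 0.008], [0.026, 0.054, 0.01]] [2.2, 4.3, 6.5, 8.6, 10.8]
[[0.007, 0.01, 0.002], [0.014, 0.019, 0.004], [0.022, 0.029, 0.006], [0.029, 0.038, 0.008], [0.036, 0.048, 0.01]] [2.2, 4.4, 6.5, 8.7, 10.9]
[[-0.0, 0.0, 0.008], [-0.0, 0.0, 0.015], [-0.0, 0.0, 0.023], [-0.0, 0.0, 0.03], [-0.0, 0.0, 0.038]] [-0.0, -0.0, -0.0, -0.0, -0.0]
end [0.5144 0.0054 0.0524] 205.3
```

View pics/w3.png

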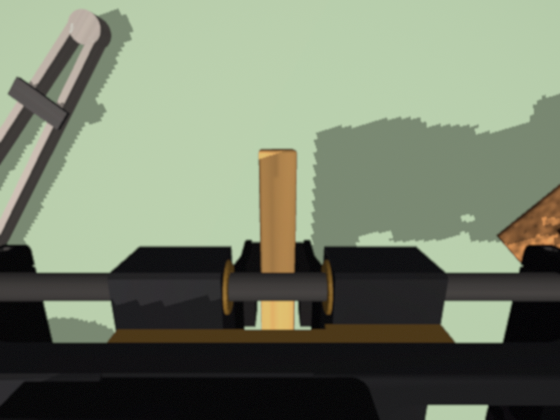

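```bash
python3 - <<'E'
from h import *
c=wcap('w4'); s=sense(); W=cloud(c); print(s['tcp_pos'],s['ee_rot'])
m=cv2.inRange(cv2.cvtColor(c['pixels'],cv2.COLOR_BGR2HSV),(10,50,60),(27,255,255)); m[:,:200]=0;m[:,350:]=0;m[270:]=0
v,u=np.nonzero(m)
P=W[m>0]
for lo in range(v.min(),v.max(),15):
    q=P[(v>=lo)&(v<lo+15)]; print(lo,len(q),np.round(np.nanmedian(q,0),4))
E
```

```text
[0.59099074 0.24350904 0.07332824] [[ 0.93821524 -0.34599239  0.00643659]
 [-0.34601855 -0.93822117  0.00349338]
 [ 0.00483026 -0.00550472 -0.99997318]]
149 569 [0.6455 0.2234 0.0512]
164 570 [0.6382 0.2258 0.0513]
179 560 [0.6309 0.2287 0.0513]
194 551 [0.6233 0.2316 0.0512]
209 540 [0.6152 0.2342 0.0512]
224 540 [0.6072 0.2373 0.0511]
239 541 [0.5989 0.2403 0.051 ]
254 628 [0.5913 0.2432 0.0511]
```

The slat is gripped level with its far end at (278,150), held slightly near its upper part. I carry it over the mat and re-measure the height there.

>>> servo_tool --pt "0 0 -0.008" --pt "0 0 -0.016" --pt "0 0 -0.025" --pt "0 0 -0.033" --pt "0 0 -0.041" --spin '[0,0,0,0,0]' --grip '[1,1,1,1,1]'

```text
time_s: 6.83
tcp_pos: [0.5888, 0.2422, 0.1113]
ee_rot: [[0.938, -0.347, -0.0], [-0.347, -0.938, -0.0], [-0.0, 0.0, -1.0]]
wrist_force: [0.5, 0.5, 0.6]
gripper_width: 0.215
gripper_force: 30.0
```

>>> servo_tool --pt "0.001 0.013 0" --pt "0.001 0.026 0" --pt "0.002 0.038 0" --pt "0.002 0.051 0" --pt "0.003 0.064 0" --spin '[2.3,4.6,6.8,9.1,11.4]' --grip '[1,1,1,1,1]'

```text
time_s: 7.25
tcp_pos: [0.5691, 0.1807, 0.111]
ee_rot: [[0.85, -0.527, 0.0], [-0.527, -0.85, 0.0], [-0.0, -0.0, -1.0]]
wrist_force: [0.3, -1.0, -1.3]
gripper_width: 0.217
gripper_force: 30.0
```

>>> servo_tool --pt "0.003 0.013 0" --pt "0.006 0.025 0" --pt "0.01 0.038 0" --pt "0.013 0.05 0" --pt "0.016 0.063 0" --spin '[2.3,4.6,6.8,9.1,11.4]' --grip '[1,1,1,1,1]'

```text
time_s: 7.67
tcp_pos: [0.5498, 0.1184, 0.1109]
ee_rot: [[0.728, -0.685, 0.0], [-0.685, -0.728, 0.0], [0.0, -0.0, -1.0]]
wrist_force: [-0.1, -0.2, -0.6]
gripper_width: 0.218
gripper_force: 30.0
```

>>> servo_tool --pt "0.005 0.011 0.002" --pt "0.01 0.022 0.004" --pt "0.016 0.032 0.006" --pt "0.021 0.043 0.008" --pt "0.026 0.054 0.01" --spin '[2.2,4.3,6.5,8.6,10.8]' --grip '[1,1,1,1,1]'

```text
time_s: 8.08
tcp_pos: [0.5317, 0.0608, 0.1003]
ee_rot: [[0.586, -0.81, -0.0], [-0.81, -0.586, -0.0], [-0.0, 0.0, -1.0]]
wrist_force: [-0.1, 0.2, -1.0]
gripper_width: 0.219
gripper_force: 30.0
```

>>> servo_tool --pt "0.007 0.01 0.002" --pt "0.014 0.02 0.004" --pt "0.022 0.03 0.006" --pt "0.029 0.039 0.008" --pt "0.036 0.048 0.01" --spin '[2.2,4.4,6.5,8.7,10.9]' --grip '[1,1,1,1,1]'

```text
time_s: 8.5
tcp_pos: [0.5141, 0.0034, 0.0903]
ee_rot: [[0.422, -0.907, 0.0], [-0.907, -0.422, -0.0], [0.0, -0.0, -1.0]]
wrist_force: [0.4, -0.8, -0.6]
gripper_width: 0.219
gripper_force: 30.0
```

>>> servo_tool --pt "0 0 0" --pt "0 0 0" --pt "0 0 0" --pt "0 0 0" --pt "0 0 0" --spin '[0,0,0,0,0]' --grip '[1,1,1,1,1]'

```text
time_s: 8.92
tcp_pos: [0.5148, 0.0051, 0.0906]
ee_rot: [[0.426, -0.905, 0.0], [-0.905, -0.426, 0.0], [0.0, -0.0, -1.0]]
wrist_force: [0.1, -0.1, -0.1]
gripper_width: 0.211
gripper_force: 30.0
```

```bash
cat >> h.py <<'E'
def held():
    c=wcap('held'); s=sense(); W=cloud(c); print(s['time_s'],s['tcp_pos'],yaw(s['ee_rot'])%360,s['gripper_width'],s['wrist_force'])
    m=cv2.inRange(cv2.cvtColor(c['pixels'],cv2.COLOR_BGR2HSV),(15,50,60),(27,255,255)); m[:,:250]=0;m[:,305:]=0;m[270:]=0
    m&=(np.nan_to_num(W[...,2])>.03).astype(np.uint8)*255
    v,u=np.nonzero(m); P=W[m>0]
    for lo in range(v.min(),v.max(),30): print(lo,np.round(np.nanmedian(P[(v>=lo)&(v<lo+30)],0),4))
    q=P[v<v.min()+4]; print('end',np.nanmedian(q,0), 'centre',np.nanmedian(q,0)-.058*s['ee_rot'][:,0])
    f=np.nanmedian(W[20:60,20:60].reshape(-1,3),0); print('floor',f)
E
python3 -c "
from h import *
held()"
```

```text
8.9667 [0.51472963 0.00503861 0.09063321] 205.23703898214845 0.21775399447842864 [-0.11118481 -0.12169044  0.07357672]
148 [ 0.5383 -0.0439  0.0675]
178 [ 0.5316 -0.0299  0.0675]
208 [ 0.5245 -0.0148  0.0674]
238 [0.5171 0.001  0.0674]
268 [0.5128 0.0101 0.0673]
end [ 0.5409241  -0.04979357  0.06618339] centre [0.51619498 0.00267042 0.06618035]
floor [ 0.71302534 -0.04304424 -0.00082404]
```

>>> servo_tool --pt "0 0 0.01" --pt "0 0 0.02" --pt "0 0 0.028" --pt "0 0 0.033" --pt "0 0 0.036" --spin '[0,0,0,0,0]' --grip '[1,1,1,1,1]'

```text
time_s: 9.38
tcp_pos: [0.5138, 0.0044, 0.0542]
ee_rot: [[0.426, -0.905, -0.003], [-0.905, -0.426, -0.001], [-0.0, 0.003, -1.0]]
wrist_force: [-7.5, 3.6, 25.6]
gripper_width: 0.22
gripper_force: 30.0
```

>>> servo_tool --pt "0 0 0" --pt "0 0 0" --pt "0 0 0" --pt "0 0 0" --pt "0 0 0" --spin '[0,0,0,0,0]' --grip '[1,1,0.6,0.6,0.6]'

```text
time_s: 9.8
tcp_pos: [0.5146, 0.0046, 0.0544]
ee_rot: [[0.426, -0.905, 0.0], [-0.905, -0.426, 0.0], [0.0, -0.0, -1.0]]
wrist_force: [0.4, 0.0, -0.5]
gripper_width: 0.351
gripper_force: 0.0
```

>>> servo_tool --pt "0 0 0" --pt "0 0 0" --pt "0 0 -0.015" --pt "0 0 -0.035" --pt "0 0 -0.06" --spin '[0,0,0,0,0]' --grip '[0.6,0.6,0.6,0.6,0.6]'

```text
time_s: 10.22
tcp_pos: [0.5134, 0.0043, 0.114]
ee_rot: [[0.425, -0.905, -0.004], [-0.905, -0.425, -0.001], [-0.001, 0.004, -1.0]]
wrist_force: [0.2, -0.5, 0.3]
gripper_width: 0.402
gripper_force: 0.0
```

```bash
python3 - <<'E'
from h import *
held()
plan([(.5144,.0054,.16,205.3),(.47,.21,.13,297.6),(.4582,.2632,.07,297.6)],start=(.5144,.0054,.1144,205.3))
E
```

```text
10.2667 [0.5171778  0.00497168 0.11982321] 205.2856216852656 0.39893294675665003 [0.66286624 0.72174182 4.25725474]
143 [ 0.5359 -0.0415  0.0312]
173 [ 0.5267 -0.0219  0.0313]
203 [ 0.5174 -0.0014  0.0312]
233 [0.507  0.0202 0.0312]
263 [0.5007 0.0344 0.0312]
end [ 0.54000932 -0.04941145  0.03104898] centre [0.51523681 0.00303186 0.03090151]
floor [ 0.72760933 -0.0423768  -0.00077772]
[[0.0, 0.0, -0.009], [0.0, 0.0, -0.018], [0.0, 0.0, -0.028], [0.0, 0.0, -0.037], [0.0, 0.0, -0.046]] [-0.0, -0.0, -0.0, -0.0, -0.0]
[[-0.014, -0.003, 0.002], [-0.027, -0.006, 0.004], [-0.041, -0.01, 0.006], [-0.054, -0.013, 0.008], [-0.068, -0.016, 0.01]] [-6.2, -12.3, -18.5, -24.6, -30.8]
[[-0.01, -0.01, 0.002], [-0.02, -0.019, 0.004], [-0.03, -0.029, 0.006], [-0.04, -0.038, 0.008], [-0.05, -0.048, 0.01]] [-6.2, -12.3, -18.5, -24.6, -30.8]
[[-0.004, -0.014, 0.002], [-0.008, -0.027, 0.004], [-0.011, -0.041, 0.006], [-0.015, -0.054, 0.008], [-0.019, -0.068, 0.01]] [-6.1, -12.3, -18.4, -24.6, -30.7]
[[0.003, -0.01, 0.012], [0.006, -0.021, 0.024], [0.008, -0.031, 0.036], [0.011, -0.042, 0.048], [0.014, -0.052, 0.06]] [-0.0, -0.0, -0.0, -0.0, -0.0]
end [0.4581 0.2629 0.0704] 297.6
```

First slat lies flat (top face at ~0.031). On to the second.

>>> servo_tool --pt "0 0 -0.009" --pt "0 0 -0.018" --pt "0 0 -0.028" --pt "0 0 -0.037" --pt "0 0 -0.046" --spin '[0,0,0,0,0]' --grip '[0.6,0.6,0.5,0.5,0.5]'

```text
time_s: 10.68
tcp_pos: [0.5143, 0.0045, 0.1611]
ee_rot: [[0.426, -0.905, -0.001], [-0.905, -0.426, -0.0], [-0.0, 0.001, -1.0]]
wrist_force: [-0.4, 0.2, -1.3]
gripper_width: 0.491
gripper_force: 0.0
```

>>> servo_tool --pt "-0.014 -0.003 0.002" --pt "-0.027 -0.006 0.004" --pt "-0.041 -0.01 0.006" --pt "-0.054 -0.013 0.008" --pt "-0.068 -0.016 0.01" --spin '[-6.2,-12.3,-18.5,-24.6,-30.8]' --grip '[0.4,0.4,0.4,0.4,0.4]'

```text
time_s: 11.1
tcp_pos: [0.4998, 0.0735, 0.1507]
ee_rot: [[0.832, -0.555, -0.0], [-0.555, -0.832, -0.0], [-0.0, 0.0, -1.0]]
wrist_force: [-0.2, 0.2, 0.0]
gripper_width: 0.594
gripper_force: 0.0
```

>>> servo_tool --pt "-0.01 -0.01 0.002" --pt "-0.02 -0.019 0.004" --pt "-0.03 -0.029 0.006" --pt "-0.04 -0.038 0.008" --pt "-0.05 -0.048 0.01" --spin '[-6.2,-12.3,-18.5,-24.6,-30.8]' --grip '[0.4,0.4,0.4,0.4,0.4]'

```text
time_s: 11.52
tcp_pos: [0.4851, 0.1412, 0.1407]
ee_rot: [[0.999, -0.051, -0.0], [-0.051, -0.999, -0.0], [-0.0, 0.0, -1.0]]
wrist_force: [-0.1, 0.1, 0.4]
gripper_width: 0.597
gripper_force: 0.0
```

>>> servo_tool --pt "-0.004 -0.014 0.002" --pt "-0.008 -0.027 0.004" --pt "-0.011 -0.041 0.006" --pt "-0.015 -0.054 0.008" --pt "-0.019 -0.068 0.01" --spin '[-6.1,-12.3,-18.4,-24.6,-30.7]' --grip '[0.4,0.4,0.4,0.4,0.4]'

```text
time_s: 11.93
tcp_pos: [0.47, 0.2102, 0.1307]
ee_rot: [[0.885, 0.466, -0.0], [0.466, -0.885, -0.0], [-0.0, 0.0, -1.0]]
wrist_force: [1.1, 0.5, 0.7]
gripper_width: 0.599
gripper_force: 0.0
```

>>> servo_tool --pt "0.003 -0.01 0.012" --pt "0.006 -0.021 0.024" --pt "0.008 -0.031 0.036" --pt "0.011 -0.042 0.048" --pt "0.014 -0.052 0.06" --spin '[0,0,0,0,0]' --grip '[0.4,0.4,0.4,0.4,0.4]'

```text
time_s: 12.35
tcp_pos: [0.4585, 0.2629, 0.0702]
ee_rot: [[0.887, 0.462, -0.0], [0.462, -0.887, -0.0], [-0.0, 0.0, -1.0]]
wrist_force: [-0.0, -0.2, -0.3]
gripper_width: 0.598
gripper_force: 0.0
```

```bash
python3 - <<'E'
from h import *
c=wcap('w5'); s=sense(); print(s['time_s'],s['tcp_pos'],yaw(s['ee_rot'])%360)
seg(c,(10,50,90),(27,255,255),(215,100,345,270),.014,1); print(pix(c,(.4582,.2632,.014)))
E
```

```text
12.4 [0.45757195 0.26342544 0.06801279] 297.5581011349142
[0.4759 0.2721] ang 27.9 [0.02, 0.084]
[276 239]
```

>>> servo_tool --pt "0 0 0.012" --pt "0 0 0.024" --pt "0 0 0.034" --pt "0 0 0.04" --pt "0 0 0.042" --spin '[0,0,0,0,0]' --grip '[0.4,0.4,0.4,0.5,1]'

```text
time_s: 12.82
tcp_pos: [0.4583, 0.2616, 0.0277]
ee_rot: [[0.887, 0.461, -0.001], [0.461, -0.887, -0.001], [-0.002, 0.001, -1.0]]
wrist_force: [0.2, 0.4, -0.5]
gripper_width: 0.519
gripper_force: 0.0
```

>>> servo_tool --pt "0 0 0" --pt "0 0 0" --pt "0 0 0" --pt "0 0 0" --pt "0 0 0" --spin '[0,0,0,0,0]' --grip '[1,1,1,1,1]'

```text
time_s: 13.23
tcp_pos: [0.4589, 0.2624, 0.0292]
ee_rot: [[0.887, 0.462, 0.001], [0.462, -0.887, 0.001], [0.001, -0.0, -1.0]]
wrist_force: [-1.0, 0.6, 1.1]
gripper_width: 0.228
gripper_force: 30.0
```

>>> servo_tool --pt "0 0 0" --pt "0 0 0" --pt "0 0 0" --pt "0 0 0" --pt "0 0 0" --spin '[0,0,0,0,0]' --grip '[1,1,1,1,1]'

```text
time_s: 13.65
tcp_pos: [0.4589, 0.2625, 0.0291]
ee_rot: [[0.887, 0.462, 0.001], [0.462, -0.887, 0.001], [0.001, -0.0, -1.0]]
wrist_force: [-1.3, -0.2, 6.3]
gripper_width: 0.224
gripper_force: 30.0
```

>>> servo_tool --pt "0 0 -0.01" --pt "0 0 -0.03" --pt "0 0 -0.055" --pt "0 0 -0.075" --pt "0 0 -0.09" --spin '[0,0,0,0,0]' --grip '[1,1,1,1,1]'

```text
time_s: 14.07
tcp_pos: [0.4589, 0.2625, 0.1206]
ee_rot: [[0.887, 0.462, 0.001], [0.462, -0.887, 0.001], [0.002, -0.001, -1.0]]
wrist_force: [-0.3, 1.3, -0.1]
gripper_width: 0.226
gripper_force: 30.0
```

```bash
python3 - <<'E'
from h import *
held()
plan([(.46,.12,.115,240),(.4671,-.0167,.10,205.3)],start=(.4581,.2629,.1184,297.6))
E
```

```text
14.1167 [0.46019484 0.26356682 0.12323019] 297.548004530636 0.22580705104745497 [1.17693328 1.05122049 1.5239911 ]
151 [0.507  0.2873 0.1046]
181 [0.4935 0.2803 0.1048]
211 [0.4795 0.2728 0.1047]
241 [0.4646 0.2651 0.1048]
end [0.51255877 0.2902878  0.10383968] centre [0.46113558 0.26346453 0.10342976]
floor [ 0.49651224  0.48404886 -0.00093884]
[[-0.006, 0.013, 0.0], [-0.013, 0.026, 0.001], [-0.019, 0.038, 0.001], [-0.026, 0.051, 0.002], [-0.032, 0.064, 0.002]] [5.8, 11.5, 17.3, 23.0, 28.8]
[[0.0, 0.014, 0.0], [0.001, 0.028, 0.0], [0.001, 0.043, 0.001], [0.002, 0.057, 0.001], [0.002, 0.071, 0.001]] [5.8, 11.5, 17.3, 23.0, 28.8]
[[0.007, 0.012, 0.002], [0.015, 0.023, 0.003], [0.022, 0.035, 0.005], [0.03, 0.046, 0.006], [0.037, 0.058, 0.008]] [3.5, 6.9, 10.4, 13.8, 17.3]
[[0.011, 0.009, 0.001], [0.021, 0.017, 0.003], [0.032, 0.026, 0.004], [0.042, 0.034, 0.006], [0.053, 0.043, 0.007]] [3.5, 7.0, 10.4, 13.9, 17.4]
end [ 0.4673 -0.0165  0.1004] 205.3
```

>>> servo_tool --pt "-0.006 0.013 0" --pt "-0.013 0.026 0.001" --pt "-0.019 0.038 0.001" --pt "-0.026 0.051 0.002" --pt "-0.032 0.064 0.002" --spin '[5.8,11.5,17.3,23.0,28.8]' --grip '[1,1,1,1,1]'

```text
time_s: 14.53
tcp_pos: [0.4591, 0.1897, 0.1161]
ee_rot: [[1.0, -0.028, -0.001], [-0.028, -1.0, -0.001], [-0.001, 0.001, -1.0]]
wrist_force: [0.5, 0.9, -0.1]
gripper_width: 0.222
gripper_force: 30.0
```

>>> servo_tool --pt "0 0.014 0" --pt "0.001 0.028 0" --pt "0.001 0.043 0.001" --pt "0.002 0.057 0.001" --pt "0.002 0.071 0.001" --spin '[5.8,11.5,17.3,23.0,28.8]' --grip '[1,1,1,1,1]'

```text
time_s: 14.95
tcp_pos: [0.4597, 0.1188, 0.1152]
ee_rot: [[0.862, -0.506, -0.001], [-0.506, -0.862, -0.0], [-0.001, 0.001, -1.0]]
wrist_force: [-0.6, 0.6, 0.1]
gripper_width: 0.221
gripper_force: 30.0
```

>>> servo_tool --pt "0.007 0.012 0.002" --pt "0.015 0.023 0.003" --pt "0.022 0.035 0.005" --pt "0.03 0.046 0.006" --pt "0.037 0.058 0.008" --spin '[3.5,6.9,10.4,13.8,17.3]' --grip '[1,1,1,1,1]'

```text
time_s: 15.37
tcp_pos: [0.4629, 0.0502, 0.1074]
ee_rot: [[0.675, -0.738, -0.0], [-0.738, -0.675, 0.0], [-0.0, 0.0, -1.0]]
wrist_force: [-0.3, -0.2, -0.7]
gripper_width: 0.227
gripper_force: 30.0
```

>>> servo_tool --pt "0.011 0.009 0.001" --pt "0.021 0.017 0.003" --pt "0.032 0.026 0.004" --pt "0.042 0.034 0.006" --pt "0.053 0.043 0.007" --spin '[3.5,7.0,10.4,13.9,17.4]' --grip '[1,1,1,1,1]'

```text
time_s: 15.78
tcp_pos: [0.4668, -0.0179, 0.1002]
ee_rot: [[0.423, -0.906, -0.001], [-0.906, -0.423, 0.0], [-0.0, 0.001, -1.0]]
wrist_force: [0.4, -0.2, -0.0]
gripper_width: 0.228
gripper_force: 30.0
```

>>> servo_tool --pt "0 0 0.01" --pt "0 0 0.02" --pt "0 0 0.03" --pt "0 0 0.03" --pt "0 0 0.03" --spin '[0,0,0,0,0]' --grip '[1,1,1,1,1]'

```text
time_s: 16.2
tcp_pos: [0.4668, -0.0174, 0.0701]
ee_rot: [[0.426, -0.905, -0.002], [-0.905, -0.426, -0.0], [-0.0, 0.002, -1.0]]
wrist_force: [-0.2, 0.2, -0.4]
gripper_width: 0.228
gripper_force: 30.0
```

```bash
python3 - <<'E'
from h import *
held()
E
```

```text
16.25 [ 0.46726855 -0.01720228  0.07065568] 205.2062109575585 0.22813051227982817 [ 0.3637876  -0.45639659  0.16013274]
150 [ 0.4903 -0.0662  0.054 ]
180 [ 0.4839 -0.0527  0.0541]
210 [ 0.477  -0.0383  0.0542]
240 [ 0.4698 -0.023   0.0541]
end [ 0.49310301 -0.07164935  0.05299109] centre [ 0.46840213 -0.01917206  0.05298957]
floor [ 0.64962384 -0.06742959 -0.0007665 ]
```

View pics/held.png

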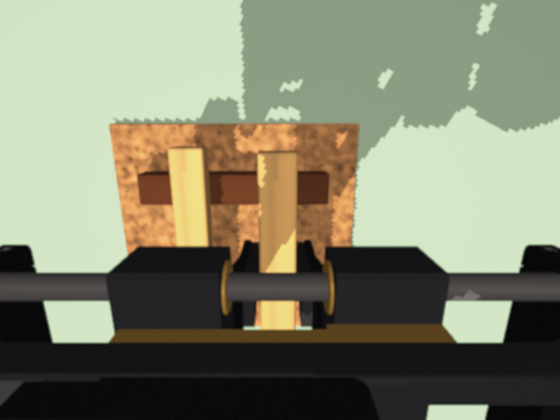

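The held slat (278,200) is parallel to the first (190,195) and crosses the dark slat (230,188). I lower and release.

>>> servo_tool --pt "0 0 0.008" --pt "0 0 0.015" --pt "0 0 0.019" --pt "0 0 0.021" --pt "0 0 0.022" --spin '[0,0,0,0,0]' --grip '[1,1,1,1,1]'

```text
time_s: 16.67
tcp_pos: [0.467, -0.0172, 0.048]
ee_rot: [[0.426, -0.905, -0.001], [-0.905, -0.426, -0.0], [-0.0, 0.001, -1.0]]
wrist_force: [-0.0, -0.1, 0.2]
gripper_width: 0.226
gripper_force: 30.0
```

>>> servo_tool --pt "0 0 0" --pt "0 0 0" --pt "0 0 0" --pt "0 0 0" --pt "0 0 0" --spin '[0,0,0,0,0]' --grip '[1,0.62,0.62,0.62,0.62]'

```text
time_s: 17.08
tcp_pos: [0.4674, -0.0172, 0.0488]
ee_rot: [[0.426, -0.905, 0.001], [-0.905, -0.426, 0.0], [0.0, -0.001, -1.0]]
wrist_force: [0.2, -1.3, -0.4]
gripper_width: 0.365
gripper_force: 0.0
```

>>> servo_tool --pt "0 0 0" --pt "0 0 -0.01" --pt "0 0 -0.03" --pt "0 0 -0.06" --pt "0 0 -0.09" --spin '[0,0,0,0,0]' --grip '[0.62,0.62,0.62,0.62,0.62]'

```text
time_s: 17.5
tcp_pos: [0.4666, -0.0174, 0.1391]
ee_rot: [[0.426, -0.905, -0.002], [-0.905, -0.426, -0.001], [-0.0, 0.002, -1.0]]
wrist_force: [1.5, -0.3, -0.8]
gripper_width: 0.381
gripper_force: 0.0
```

```bash
python3 - <<'E'
from h import *
s=sense();print(s['time_s'],s['tcp_pos'],s['joints'])
c=capture('top')
seg(c,(10,90,85),(24,150,255),(225,200,315,290),.032,3)
W=cloud(c)[180:280,325:425]; h=cv2.cvtColor(c['pixels'][180:280,325:425],cv2.COLOR_BGR2HSV)
red=cv2.inRange(h,(0,150,60),(6,255,255))>0; org=cv2.inRange(h,(9,140,80),(25,255,255))>0
for m in (red,org): print(m.sum(),np.nanmedian(W[m],0),np.nanmin(W[m],0),np.nanmax(W[m],0))
for cam in ('top','side'):
  if cam=='side': c=cap('side','side1')
  for t in ['inner_lid','outer_lid','saucer']: print(cam,t,[(np.round(r['point'],3).tolist(),round(r['conf'],2)) for r in tip_of(t,cam)][:3])
plan([(.51,-.20,.16,205.3)],start=(.4673,-.0165,.1384,205.3))
E
```

```text
17.5 [ 0.46655723 -0.01743641  0.13908831] [ 1.78743901e+01  1.35490512e+01 -2.97413567e+01 -1.17770155e-03
 -4.68477498e+01  7.32462182e+00]
[ 0.5555 -0.0381] ang 19.7 [0.033, 0.065]
[0.5139 0.0668] ang 27.8 [0.036, 0.051]
[ 0.4551 -0.0923] ang 159.2 [0.038, 0.019]
349 [ 0.53604438 -0.29803017  0.02692143] [ 0.50748207 -0.33102731  0.01622834] [ 0.56646832 -0.26623863  0.03602431]
29 [ 0.53745741 -0.29999059  0.04989139] [ 0.5302405  -0.31130527  0.01993503] [ 0.54544378 -0.29184448  0.06027287]
top inner_lid [([0.539, -0.296, 0.005], 0.47)]
top outer_lid [([0.387, -0.258, 0.001], 0.96), ([0.542, -0.3, 0.006], 0.92)]
top saucer [([0.531, -0.3, 0.002], 0.68)]
side inner_lid [([0.542, -0.303, 0.006], 0.53), ([0.525, -0.302, 0.004], 0.15)]
side outer_lid [([0.388, -0.252, 0.001], 0.89), ([0.537, -0.297, 0.01], 0.74)]
side saucer [([0.532, -0.296, 0.001], 0.83)]
[[0.037, 0.008, -0.004], [0.074, 0.016, -0.009], [0.11, 0.024, -0.013], [0.147, 0.032, -0.018], [0.184, 0.04, -0.022]] [-0.0, -0.0, -0.0, -0.0, -0.0]
end [ 0.5098 -0.1999  0.1604] 205.3
```

```bash
python3 - <<'E'
from h import *
c=wcap('w6'); h=cv2.cvtColor(c['pixels'],cv2.COLOR_BGR2HSV)
W=cloud(c); m=np.uint8((W[...,2]>.024)&(W[...,2]<.04))*255; m[265:]=0
m=cv2.morphologyEx(m,cv2.MORPH_OPEN,np.ones((3,3)))
for q in cv2.findContours(m,0,1)[0]:
    if cv2.contourArea(q)<300: continue
    k=np.zeros_like(m);cv2.drawContours(k,[q],-1,255,-1); P=W[(k>0)&(m>0)]
    r=cv2.minAreaRect(P[:,:2].astype(np.float32)); b=cv2.boxPoints(r); far=b[np.argsort(b[:,1])[:2]].mean(0)
    print(np.round(far,4),r[1],'z',np.median(P[:,2]),'centre',far+.06*np.array([-.427,.904]))
E
```

```text
[ 0.4938 -0.072 ] (0.019951216876506805, 0.10406281054019928) z 0.031154305772562216 centre [ 0.46822305 -0.01772487]
[ 0.5402 -0.0509] (0.020392803475260735, 0.10405158251523972) z 0.031104445938644636 centre [0.51459972 0.00329853]
```

>>> servo_tool --pt "0.037 0.008 -0.004" --pt "0.074 0.016 -0.009" --pt "0.11 0.024 -0.013" --pt "0.147 0.032 -0.018" --pt "0.184 0.04 -0.022" --spin '[0,0,0,0,0]' --grip '[0.5,0.5,0.5,0.5,0.5]'

```text
time_s: 18.37
tcp_pos: [0.5094, -0.2024, 0.1599]
ee_rot: [[0.426, -0.905, -0.002], [-0.905, -0.426, 0.0], [-0.001, 0.001, -1.0]]
wrist_force: [0.9, 0.5, -0.5]
gripper_width: 0.495
gripper_force: 0.0
```

>>> servo_tool --pt "0 0 0" --pt "0 0 0" --pt "0 0 0" --pt "0 0 0" --pt "0 0 0" --spin '[0,0,0,0,0]' --grip '[0.5,0.5,0.5,0.5,0.5]'

```text
time_s: 18.78
tcp_pos: [0.5091, -0.1996, 0.1602]
ee_rot: [[0.427, -0.904, -0.001], [-0.904, -0.427, 0.0], [-0.001, 0.001, -1.0]]
wrist_force: [-0.5, 0.3, 0.1]
gripper_width: 0.502
gripper_force: 0.0
```

```bash
python3 - <<'E'
from h import *
c=wcap('w7'); h=cv2.cvtColor(c['pixels'],cv2.COLOR_BGR2HSV); W=cloud(c); s=sense(); print(s['time_s'],s['tcp_pos'],yaw(s['ee_rot'])%360)
print('expected',pix(c,(.537,-.299,.051)))
org=(cv2.inRange(h,(9,150,80),(25,255,255))>0)&(np.nan_to_num(W[...,2])>.045)
v,u=np.nonzero(org);P=W[org];print(len(u),u.mean(),v.mean(),P.mean(0),(P.min(0)+P.max(0))/2,np.median(P,0))
red=(cv2.inRange(h,(0,150,60),(7,255,255))>0)&(abs(np.nan_to_num(W[...,2])-.027)<.004)
P=W[red].astype(np.float32); print(len(P),cv2.minEnclosingCircle(P[:,:2].copy()),np.median(P[:,2]))
for t in ['inner_lid','outer_lid']: print(t,[(np.round(r['point'],3).tolist(),round(r['conf'],2)) for r in tip_of(t,'wrist')][:3])
E
```

```text
18.8333 [ 0.50925194 -0.19961125  0.16041644] 205.30147801852323
expected [301  85]
918 281.01307189542484 212.96840958605665 [ 0.52988744 -0.25405295  0.15713203] [ 0.52233428 -0.24467906  0.13863417] [ 0.53806096 -0.2397278   0.2227118 ]
4683 ((0.5386256575584412, -0.29980871081352234), 0.03299136087298393) 0.026259452
inner_lid [([0.541, -0.299, 0.008], 0.64)]
outer_lid [([0.537, -0.3, 0.012], 0.77)]
```

View pics/w7.png

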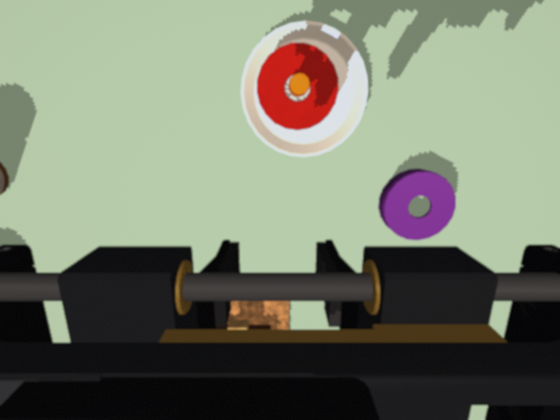

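Wrist view: orange knob at (300,84) in the red lid inside the saucer, purple decoy apart at (418,205). The knob is at about (0.5375, -0.2995). Now I reach it.

```bash
python3 - <<'E'
from h import *
plan([(.5375,-.2995,.11,205.3),(.5375,-.2995,.0575,205.3)],start=(.5094,-.1996,.1604,205.3))
E
```

```text
[[0.02, 0.003, 0.01], [0.041, 0.007, 0.02], [0.061, 0.01, 0.03], [0.082, 0.014, 0.04], [0.102, 0.017, 0.05]] [-0.0, -0.0, -0.0, -0.0, -0.0]
[[0.0, 0.0, 0.011], [0.0, 0.0, 0.021], [0.0, 0.0, 0.032], [0.0, 0.0, 0.042], [0.0, 0.0, 0.053]] [-0.0, -0.0, -0.0, -0.0, -0.0]
end [ 0.5376 -0.2991  0.0574] 205.3
```

>>> servo_tool --pt "0.02 0.003 0.01" --pt "0.041 0.007 0.02" --pt "0.061 0.01 0.03" --pt "0.082 0.014 0.04" --pt "0.102 0.017 0.05" --spin '[0,0,0,0,0]' --grip '[0.5,0.5,0.5,0.5,0.5]'

```text
time_s: 19.35
tcp_pos: [0.5379, -0.3006, 0.1103]
ee_rot: [[0.427, -0.904, 0.0], [-0.904, -0.427, -0.0], [0.0, -0.0, -1.0]]
wrist_force: [-0.4, -0.1, 0.5]
gripper_width: 0.504
gripper_force: 0.0
```

>>> servo_tool --pt "0 0 0" --pt "0 0 0.015" --pt "0 0 0.03" --pt "0 0 0.043" --pt "0 0 0.053" --spin '[0,0,0,0,0]' --grip '[0.5,0.5,0.5,0.5,0.5]'

```text
time_s: 19.77
tcp_pos: [0.5372, -0.2994, 0.0567]
ee_rot: [[0.426, -0.905, -0.001], [-0.905, -0.426, 0.0], [-0.001, 0.001, -1.0]]
wrist_force: [-0.1, 0.1, 0.1]
gripper_width: 0.494
gripper_force: 0.0
```

>>> servo_tool --pt "0 0 0" --pt "0 0 0" --pt "0 0 0" --pt "0 0 0" --pt "0 0 0" --spin '[0,0,0,0,0]' --grip '[0.5,0.5,0.7,0.8,0.9]'

```text
time_s: 20.18
tcp_pos: [0.538, -0.3003, 0.0586]
ee_rot: [[0.426, -0.905, 0.002], [-0.905, -0.426, -0.001], [0.001, -0.001, -1.0]]
wrist_force: [0.5, -1.0, -0.0]
gripper_width: 0.351
gripper_force: 0.0
```

>>> servo_tool --pt "0 0 0" --pt "0 0 0" --pt "0 0 0" --pt "0 0 0" --pt "0 0 0" --spin '[0,0,0,0,0]' --grip '[1,1,1,1,1]'

```text
time_s: 20.6
tcp_pos: [0.5377, -0.3003, 0.058]
ee_rot: [[0.426, -0.905, 0.001], [-0.905, -0.426, -0.0], [0.001, -0.0, -1.0]]
wrist_force: [0.3, 0.4, 2.7]
gripper_width: 0.171
gripper_force: 30.0
```

```bash
python3 - <<'E'
from h import *
s=sense();print(s['time_s'],s['tcp_pos'],s['gripper_width'],s['gripper_force'],s['wrist_force'])
print(pix(cap('side','side2'),(.5375,-.2995,.04)))
m=((.4914+.4906)/2,(-.0072-.0056)/2)
plan([(.5376,-.2991,.1374,205.3,.08),(*m,.1374,205.3,.1),(*m,.095,205.3)],start=(.5376,-.2991,.0574,205.3))
E
```

```text
20.6 [ 0.53771483 -0.30034695  0.05797229] 0.17087250561544134 30.000494420528412 [0.31439072 0.36878902 2.66852647]
[264 303]
[[0.0, 0.0, -0.016], [0.0, 0.0, -0.032], [0.0, 0.0, -0.048], [0.0, 0.0, -0.064], [0.0, 0.0, -0.08]] [-0.0, -0.0, -0.0, -0.0, -0.0]
[[-0.019, -0.006, 0.0], [-0.038, -0.011, 0.0], [-0.057, -0.017, 0.0], [-0.076, -0.022, 0.0], [-0.095, -0.028, 0.0]] [-0.0, -0.0, -0.0, -0.0, -0.0]
[[-0.019, -0.005, 0.0], [-0.038, -0.011, 0.0], [-0.057, -0.016, 0.0], [-0.076, -0.022, 0.0], [-0.095, -0.027, 0.0]] [-0.0, -0.0, -0.0, -0.0, -0.0]
[[-0.019, -0.006, 0.0], [-0.038, -0.011, 0.0], [-0.057, -0.017, 0.0], [-0.076, -0.022, 0.0], [-0.095, -0.028, 0.0]] [-0.0, -0.0, -0.0, -0.0, -0.0]
[[0.0, 0.0, 0.008], [0.0, 0.0, 0.017], [0.0, 0.0, 0.025], [0.0, 0.0, 0.034], [0.0, 0.0, 0.042]] [-0.0, -0.0, -0.0, -0.0, -0.0]
end [ 0.4908 -0.006   0.0954] 205.3
```

View pics/side2.png

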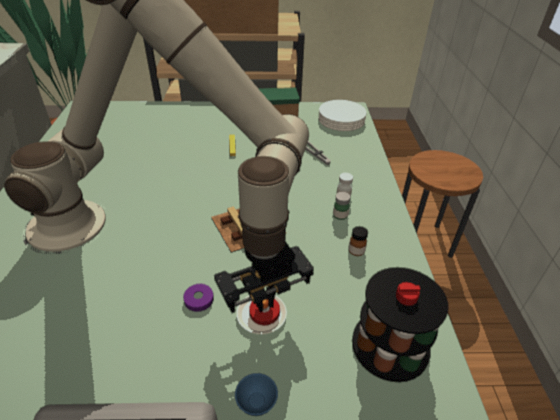

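Side view: the fingers hold the orange knob at (266,302) above the red lid. I lift and carry.

>>> servo_tool --pt "0 0 0" --pt "0 0 -0.01" --pt "0 0 -0.025" --pt "0 0 -0.045" --pt "0 0 -0.065" --spin '[0,0,0,0,0]' --grip '[1,1,1,1,1]'

```text
time_s: 21.07
tcp_pos: [0.5366, -0.3, 0.1226]
ee_rot: [[0.425, -0.905, -0.003], [-0.905, -0.425, 0.001], [-0.002, 0.002, -1.0]]
wrist_force: [0.4, -1.0, -0.8]
gripper_width: 0.172
gripper_force: 30.0
```

>>> servo_tool --pt "0 0 -0.01" --pt "0 0 -0.015" --pt "-0.01 -0.003 -0.015" --pt "-0.025 -0.007 -0.015" --pt "-0.045 -0.013 -0.015" --spin '[0,0,0,0,0]' --grip '[1,1,1,1,1]'

```text
time_s: 21.48
tcp_pos: [0.5286, -0.2529, 0.1358]
ee_rot: [[0.424, -0.906, -0.003], [-0.906, -0.424, 0.001], [-0.002, 0.002, -1.0]]
wrist_force: [0.2, 0.4, -1.2]
gripper_width: 0.167
gripper_force: 30.0
```

>>> servo_tool --pt "-0.02 -0.006 0" --pt "-0.04 -0.012 0" --pt "-0.06 -0.018 0" --pt "-0.08 -0.023 0" --pt "-0.1 -0.029 0" --spin '[0,0,0,0,0]' --grip '[1,1,1,1,1]'

```text
time_s: 21.9
tcp_pos: [0.5116, -0.1489, 0.1359]
ee_rot: [[0.426, -0.905, -0.004], [-0.905, -0.426, 0.001], [-0.002, 0.003, -1.0]]
wrist_force: [0.9, 0.9, -1.2]
gripper_width: 0.176
gripper_force: 30.0
```

>>> servo_tool --pt "-0.02 -0.006 0" --pt "-0.04 -0.012 0" --pt "-0.06 -0.018 0" --pt "-0.08 -0.023 0" --pt "-0.1 -0.029 0" --spin '[0,0,0,0,0]' --grip '[1,1,1,1,1]'

```text
time_s: 22.32
tcp_pos: [0.495, -0.0466, 0.1361]
ee_rot: [[0.426, -0.905, -0.004], [-0.905, -0.426, -0.0], [-0.001, 0.003, -1.0]]
wrist_force: [1.1, 1.2, -0.9]
gripper_width: 0.175
gripper_force: 30.0
```

>>> servo_tool --pt "-0.015 -0.005 0" --pt "-0.028 -0.009 0" --pt "-0.036 -0.011 0" --pt "-0.04 -0.012 0" --pt "-0.04 -0.012 0" --spin '[0,0,0,0,0]' --grip '[1,1,1,1,1]'

```text
time_s: 22.73
tcp_pos: [0.4903, -0.0062, 0.1369]
ee_rot: [[0.427, -0.904, -0.002], [-0.904, -0.427, -0.0], [-0.0, 0.002, -1.0]]
wrist_force: [-0.3, 0.1, -0.6]
gripper_width: 0.173
gripper_force: 30.0
```

>>> servo_tool --pt "0 0 0.008" --pt "0 0 0.018" --pt "0 0 0.027" --pt "0 0 0.033" --pt "0 0 0.036" --spin '[0,0,0,0,0]' --grip '[1,1,1,1,1]'

```text
time_s: 23.15
tcp_pos: [0.4905, -0.0078, 0.1]
ee_rot: [[0.425, -0.905, -0.003], [-0.905, -0.425, -0.001], [-0.0, 0.003, -1.0]]
wrist_force: [0.2, -0.7, -1.1]
gripper_width: 0.173
gripper_force: 30.0
```

>>> servo_tool --pt "0 0 0" --pt "0 0 0" --pt "0 0 0" --pt "0 0 0" --pt "0 0 0" --spin '[0,0,0,0,0]' --grip '[1,1,1,1,1]'

```text
time_s: 23.57
tcp_pos: [0.4915, -0.007, 0.1019]
ee_rot: [[0.426, -0.905, 0.001], [-0.905, -0.426, 0.0], [0.0, -0.001, -1.0]]
wrist_force: [-0.2, -0.2, -2.7]
gripper_width: 0.173
gripper_force: 30.0
```

```bash
python3 - <<'E'
from h import *
s=sense();print(s['time_s'],s['tcp_pos'],s['gripper_width'],s['gripper_force'],s['wrist_force'])
c=wcap('w8'); W=cloud(c); h=cv2.cvtColor(c['pixels'],cv2.COLOR_BGR2HSV)
red=(cv2.inRange(h,(0,150,60),(7,255,255))>0)&(np.nan_to_num(W[...,2])>.04)
P=W[red]; print(len(P),np.nanpercentile(P,[5,50,95],axis=0))
E
```

```text
23.5667 [ 0.49149793 -0.00698212  0.10194658] 0.1729293890589307 29.999721944332123 [-0.21321531 -0.16484442 -2.65899168]
4609 [[ 0.47288841 -0.03989691  0.0647837 ]
 [ 0.50204802 -0.02571223  0.07013435]
 [ 0.52161402 -0.00342134  0.07163292]]
```

View pics/w8.png

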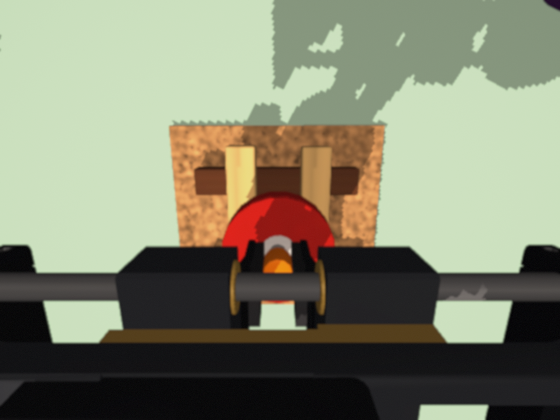

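The lids hang level, centred over both slats: red lid (278,240), slats (240,190) and (316,190). I lower gently.

>>> servo_tool --pt "0 0 0.004" --pt "0 0 0.008" --pt "0 0 0.011" --pt "0 0 0.014" --pt "0 0 0.0155" --spin '[0,0,0,0,0]' --grip '[1,1,1,1,1]'

```text
time_s: 24.03
tcp_pos: [0.4909, -0.0071, 0.0854]
ee_rot: [[0.426, -0.905, -0.001], [-0.905, -0.426, -0.0], [-0.0, 0.001, -1.0]]
wrist_force: [-0.4, 0.5, -2.5]
gripper_width: 0.171
gripper_force: 30.0
```

>>> servo_tool --pt "0 0 0" --pt "0 0 0" --pt "0 0 0.0005" --pt "0 0 0.001" --pt "0 0 0.001" --spin '[0,0,0,0,0]' --grip '[1,1,1,1,1]'

```text
time_s: 24.45
tcp_pos: [0.4912, -0.007, 0.0851]
ee_rot: [[0.426, -0.905, 0.0], [-0.905, -0.426, 0.0], [-0.0, -0.0, -1.0]]
wrist_force: [0.4, -0.6, -2.0]
gripper_width: 0.175
gripper_force: 30.0
```

>>> servo_tool --pt "0 0 0" --pt "0 0 0.0005" --pt "0 0 0.001" --pt "0 0 0.001" --pt "0 0 0.001" --spin '[0,0,0,0,0]' --grip '[1,1,1,1,1]'

```text
time_s: 24.87
tcp_pos: [0.4914, -0.007, 0.0849]
ee_rot: [[0.426, -0.905, 0.0], [-0.905, -0.426, -0.0], [0.0, -0.0, -1.0]]
wrist_force: [-1.8, 0.4, 4.9]
gripper_width: 0.174
gripper_force: 30.0
```

Contact is felt (+5 N). Release in place and open wide.

>>> servo_tool --pt "0 0 0" --pt "0 0 0" --pt "0 0 0" --pt "0 0 0" --pt "0 0 0" --spin '[0,0,0,0,0]' --grip '[0.7,0.5,0.3,0,0]'

```text
time_s: 25.28
tcp_pos: [0.4913, -0.0071, 0.0839]
ee_rot: [[0.426, -0.905, -0.0], [-0.905, -0.426, -0.0], [-0.0, 0.0, -1.0]]
wrist_force: [-0.6, 0.2, 0.2]
gripper_width: 0.469
gripper_force: 0.0
```

>>> servo_tool --pt "0 0 0" --pt "0 0 0" --pt "0 0 0" --pt "0 0 0" --pt "0 0 0" --spin '[0,0,0,0,0]' --grip '[0,0,0,0,0]'

```text
time_s: 25.7
tcp_pos: [0.4912, -0.0071, 0.084]
ee_rot: [[0.426, -0.905, -0.0], [-0.905, -0.426, -0.0], [-0.0, 0.0, -1.0]]
wrist_force: [-0.6, 0.1, -0.2]
gripper_width: 0.847
gripper_force: 0.0
```

>>> servo_tool --pt "0 0 0" --pt "0 0 0" --pt "0 0 0" --pt "0 0 0" --pt "0 0 0" --spin '[0,0,0,0,0]' --grip '[0,0,0,0,0]'

```text
time_s: 26.12
tcp_pos: [0.4912, -0.007, 0.0841]
ee_rot: [[0.426, -0.905, 0.0], [-0.905, -0.426, 0.0], [-0.0, -0.0, -1.0]]
wrist_force: [0.2, 0.3, -0.6]
gripper_width: 1.001
gripper_force: 0.0
```

```bash
python3 - <<'E'
from h import *
s=sense();print(s['time_s'],s['tcp_pos'],s['gripper_width'],s['wrist_force'])
c=wcap('w9'); W=cloud(c); h=cv2.cvtColor(c['pixels'],cv2.COLOR_BGR2HSV)
red=(cv2.inRange(h,(0,150,60),(7,255,255))>0)&(abs(np.nan_to_num(W[...,2])-.053)<.006); red[265:]=0
P=W[red]; print(len(P),np.nanpercentile(P,[5,50,95],axis=0))
T=(P-s['tcp_pos'])@s['ee_rot']; print('tool frame y extent',T[:,1].min(),T[:,1].max(),'x max',T[:,0].max())
E
```

```text
26.1167 [ 0.49123787 -0.00703029  0.08406533] 1.0006413599829638 [ 0.16132139  0.25977443 -0.61004545]
5603 [[ 0.46784192 -0.03816612  0.05190531]
 [ 0.50091389 -0.02111421  0.05317479]
 [ 0.52088981  0.00403166  0.05420255]]
tool frame y extent -0.033445241089895564 0.03381406719385974 x max 0.03458949688462586
```

View pics/w9.png

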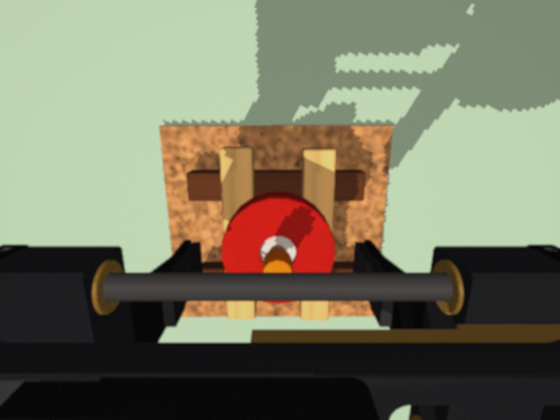

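The lids stand level and centred at (278,245) on both slats, fingers open on either side. I lower around the rim, close, and check before lifting.

>>> servo_tool --pt "0 0 0.004" --pt "0 0 0.009" --pt "0 0 0.014" --pt "0 0 0.017" --pt "0 0 0.0195" --spin '[0,0,0,0,0]' --grip '[0,0,0,0,0]'

```text
time_s: 26.58
tcp_pos: [0.4909, -0.0072, 0.0638]
ee_rot: [[0.426, -0.905, -0.001], [-0.905, -0.426, -0.0], [-0.0, 0.001, -1.0]]
wrist_force: [-0.3, 0.6, -0.1]
gripper_width: 1.004
gripper_force: 0.0
```

>>> servo_tool --pt "0 0 0" --pt "0 0 0" --pt "0 0 0" --pt "0 0 0" --pt "0 0 0" --spin '[0,0,0,0,0]' --grip '[0,0,0.05,0.09,0.12]'

```text
time_s: 27.0
tcp_pos: [0.4914, -0.007, 0.0648]
ee_rot: [[0.426, -0.905, 0.001], [-0.905, -0.426, 0.0], [0.0, -0.001, -1.0]]
wrist_force: [0.1, -0.5, 0.5]
gripper_width: 0.91
gripper_force: 0.0
```

>>> servo_tool --pt "0 0 0" --pt "0 0 0" --pt "0 0 0" --pt "0 0 0" --pt "0 0 0" --spin '[0,0,0,0,0]' --grip '[0.15,0.18,0.2,0.22,0.24]'

```text
time_s: 27.42
tcp_pos: [0.4912, -0.0071, 0.0646]
ee_rot: [[0.426, -0.905, -0.0], [-0.905, -0.426, -0.0], [0.0, 0.0, -1.0]]
wrist_force: [0.5, -0.0, 0.4]
gripper_width: 0.784
gripper_force: 29.9
```

>>> servo_tool --pt "0 0 0" --pt "0 0 0" --pt "0 0 0" --pt "0 0 0" --pt "0 0 0" --spin '[0,0,0,0,0]' --grip '[0.3,0.4,0.6,1,1]'

```text
time_s: 27.83
tcp_pos: [0.4912, -0.0071, 0.0646]
ee_rot: [[0.426, -0.905, -0.0], [-0.905, -0.426, -0.0], [-0.0, 0.0, -1.0]]
wrist_force: [0.2, -0.8, 1.6]
gripper_width: 0.777
gripper_force: 30.0
```

>>> servo_tool --pt "0 0 0" --pt "0 0 0" --pt "0 0 0" --pt "0 0 0" --pt "0 0 0" --spin '[0,0,0,0,0]' --grip '[1,1,1,1,1]'

```text
time_s: 28.25
tcp_pos: [0.4912, -0.0071, 0.0646]
ee_rot: [[0.426, -0.905, -0.0], [-0.905, -0.426, -0.0], [-0.0, 0.0, -1.0]]
wrist_force: [-0.3, -1.0, 1.5]
gripper_width: 0.78
gripper_force: 30.0
```

>>> servo_tool --pt "0 0 -0.001" --pt "0 0 -0.003" --pt "0 0 -0.006" --pt "0 0 -0.009" --pt "0 0 -0.012" --spin '[0,0,0,0,0]' --grip '[1,1,1,1,1]'

```text
time_s: 28.67
tcp_pos: [0.4913, -0.007, 0.0769]
ee_rot: [[0.426, -0.905, 0.0], [-0.905, -0.426, 0.0], [0.0, -0.0, -1.0]]
wrist_force: [0.5, 0.1, -0.1]
gripper_width: 0.783
gripper_force: 30.0
```

>>> servo_tool --pt "0 0 -0.003" --pt "0 0 -0.007" --pt "0 0 -0.011" --pt "0 0 -0.015" --pt "0 0 -0.019" --spin '[0,0,0,0,0]' --grip '[1,1,1,1,1]'

```text
time_s: 29.08
tcp_pos: [0.4913, -0.0071, 0.096]
ee_rot: [[0.426, -0.905, 0.0], [-0.905, -0.426, 0.0], [0.0, -0.0, -1.0]]
wrist_force: [-0.0, 0.2, -0.6]
gripper_width: 0.781
gripper_force: 30.0
```

>>> servo_tool --pt "0 0 -0.004" --pt "0 0 -0.008" --pt "0 0 -0.012" --pt "0 0 -0.016" --pt "0 0 -0.02" --spin '[0,0,0,0,0]' --grip '[1,1,1,1,1]'

```text
time_s: 29.5
tcp_pos: [0.4912, -0.0071, 0.1159]
ee_rot: [[0.426, -0.905, -0.0], [-0.905, -0.426, 0.0], [-0.0, 0.0, -1.0]]
wrist_force: [0.8, 0.2, -0.2]
gripper_width: 0.781
gripper_force: 30.0
```

>>> servo_tool --pt "0 0 -0.005" --pt "0 0 -0.01" --pt "0 0 -0.015" --pt "0 0 -0.019" --pt "0 0 -0.021" --spin '[0,0,0,0,0]' --grip '[1,1,1,1,1]'

```text
time_s: 29.92
tcp_pos: [0.4916, -0.007, 0.1373]
ee_rot: [[0.426, -0.905, 0.001], [-0.905, -0.426, 0.0], [0.0, -0.001, -1.0]]
wrist_force: [0.2, 0.4, -0.2]
gripper_width: 0.782
gripper_force: 30.0
```

>>> servo_tool --pt "0 0 -0.002" --pt "0 0 -0.004" --pt "0 0 -0.005" --pt "0 0 -0.005" --pt "0 0 -0.005" --spin '[0,0,0,0,0]' --grip '[1,1,1,1,1]'

```text
time_s: 30.33
tcp_pos: [0.4912, -0.0071, 0.1414]
ee_rot: [[0.426, -0.905, -0.0], [-0.905, -0.426, -0.0], [-0.0, 0.0, -1.0]]
wrist_force: [0.8, 0.1, -0.4]
gripper_width: 0.782
gripper_force: 30.0
```

>>> servo_tool --pt "0 0 0" --pt "0 0 0" --pt "0 0 0" --pt "0 0 0" --pt "0 0 0" --spin '[0,0,0,0,0]' --grip '[1,1,1,1,1]'

```text
time_s: 30.75
tcp_pos: [0.4912, -0.0071, 0.1415]
ee_rot: [[0.426, -0.905, -0.0], [-0.905, -0.426, -0.0], [-0.0, 0.0, -1.0]]
wrist_force: [0.3, 0.9, 0.5]
gripper_width: 0.782
gripper_force: 30.0
```

```bash
python3 - <<'E'
from h import *
s=sense();print(s['time_s'],s['tcp_pos'],s['gripper_width'],s['gripper_force'],s['wrist_force'])
c=wcap('w10'); W=cloud(c); h=cv2.cvtColor(c['pixels'],cv2.COLOR_BGR2HSV); Z=np.nan_to_num(W[...,2])
red=(cv2.inRange(h,(0,150,60),(7,255,255))>0); red[265:]=0
print('outer z',np.nanpercentile(W[red],[5,50,95],axis=0))
for n in ('side','top'):
  c=cap(n,n+'9')
  for t in ['inner_lid','outer_lid','slat_a']: print(n,t,[(np.round(r['point'],3).tolist(),round(r['conf'],2)) for r in tip_of(t,n)])
E
```

```text
30.75 [ 0.49121189 -0.00705453  0.14149753] 0.7824402668457947 29.999719689949416 [0.25302787 0.86313289 0.49012137]
outer z [[ 0.47165748 -0.03946707  0.12461381]
 [ 0.50175173 -0.02466854  0.12999429]
 [ 0.52201873 -0.00309096  0.1310046 ]]
side inner_lid [([0.495, -0.008, 0.035], 0.74), ([0.507, -0.037, 0.002], 0.48)]
side outer_lid [([0.388, -0.254, 0.002], 0.87), ([0.491, -0.007, 0.116], 0.73)]
side slat_a [([0.513, 0.005, 0.015], 0.69), ([0.428, 0.399, 0.001], 0.58), ([0.467, -0.019, 0.02], 0.52)]
top inner_lid []
top outer_lid [([0.753, 0.04, 0.005], 0.71), ([0.388, -0.256, 0.003], 0.6), ([0.77, 0.133, 0.003], 0.29), ([0.772, -0.107, -0.001], 0.16)]
top slat_a [([0.423, 0.397, 0.004], 0.69)]
```

The outer lid's rim is at about z 0.113 and the inner lid is still on the slats at about z 0.035, so everything is as required.

```bash
python3 -c "
from station import *
print(finish_job())"
```

```text
the job is handed in; nothing more can be done
None
```

I handed the job in at about 31 s on the robot's clock, without being told the verdict: both pale slats lie flat across the dark ones about 51 mm apart, the inner lid stands centred on them, and the gripper holds the red outer lid level with its rim about 35 mm above the knob.

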